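Heft the sample carriers and lay the loaded one in the intake cradle

TASK

Four identical closed sample carriers stand in the wooden holder; three are empty and one, which only its weight betrays, is loaded. Find the loaded one by lifting, pull it out and lay it, cap uppermost, in the blue sloping cradle with its foot down on the foot plate. Leave the three empty ones standing fully down in their own wells, and do not disturb the water bottle, the tube rack or the yellow pipette.

Things in the scene. Friction and masses are not known exactly. Their poses are not given: they have to be found in the camera images.
- holder: fixed wooden block, 70 (its x) x 295 (its y) x 80 mm high, on the table to the left or right of the robot, yaw up to 0.3 rad. Four open square wells in a row along its y, centred at x = 0, y = -112.5, -37.5, 37.5, 112.5 mm, 46 mm wide, 72 mm deep, floors 8 mm above the table. Origin: centre of its underside
- carrier_a: closed opaque white tube, purple cap (top 45 mm, fixed), 40 mm diameter, 165 mm long. Starts upright on the floor of one of the wells, its top 93 mm above the holder. Origin: centre of its foot; z: along the tube to the cap. All four look alike: the empty ones weigh 0.8 to 1.3 N, the loaded one 3 to 4 N (load loose inside). Which is loaded changes each run
- carrier_b: another carrier, same look, sizes, origin and axes as carrier_a; it may be the loaded one or an empty one
- carrier_c: another carrier, same look, sizes, origin and axes as carrier_a; it may be the loaded one or an empty one
- carrier_d: another carrier, same look, sizes, origin and axes as carrier_a; it may be the loaded one or an empty one
- trough: V trough of the blue cradle, leaning 40 degrees from vertical, upper end towards the robot. Origin: on the foot plate, 47 mm above the table, where a lying carrier's foot centre belongs. z: up along the lying carrier; y: level, across; x: out of the V's open side, up and away from the robot. Two plates at 90 degrees, z = 0 to 85 mm, outer edges at x = 0, y = +-32 mm, hold the tube from -x
- cradle: blue fixed intake cradle that carries the trough, on the other side from the holder. Base plate 135 x 100 x 10 mm. Origin: on the table below the trough's origin; x: level, away from the robot; its yaw varies by up to 0.35 rad. The upper 80 mm of a lying carrier stand free of the trough; friction may keep it from sliding down to the foot plate by itself
- water_bottle: bystander: clear bottle with blue cap, 64 mm diameter, 200 mm high, standing. Origin: centre of its underside
- tube_rack: bystander: white rack full of purple-capped tubes, 55 x 150 x 88 mm high. Origin: centre of its underside
- pipette: bystander: yellow hand pipette lying on the table, 26 mm high, about 215 mm long along its y axis (y = -100 to 115 mm), 40 mm wide. Origin: underside, between the grip and the white shaft
Mind the look-alikes: they are no part of the job. There is more than one size of the cradle; the one meant has the size given above. What is shaped like the carrier_c but orange is not meant.

How it is judged:
By the outcome, as a careful person would: the job done as asked, in the order asked, and still so for the second after the job is handed in, with the robot touching nothing.
It also fails if it takes over 70 s, if anything falls off the work surface, if the arm or the gripper's body presses on something with over 40 N, if the wrist force passes 120 N, or if a joint passes its speed limit or range.

ROBOT

A 6-joint arm with a two-finger parallel gripper is mounted at the origin on the work surface. World frame = base frame: x ahead of the robot, y to its left, z up, the work surface at z = 0. Lengths are in mm, angles in rad, forces in N, time in s.
With the tool pointing down it reaches from about 300 to 750 mm from the base axis. Payload 8.5 kg.
Tool frame: the origin (TCP) lies at the very end of the fingers, on their centre line; the grasp point (between the pads) lies 19 mm behind it (robot.grip_point_offset is the distance from the TCP to the grasp point, in mm); z points along the fingers, y is the line along which they close (so a half turn about z gives the same grasp; the last joint's range is limited). The gripper opens to 88 mm and grips with 3 to 60 N. Pads are 18 mm wide; open, the fingers measure 123 mm over their backs; the gripper's body (75 mm by 187 mm) begins 45 mm behind the grasp point.
Start: joints at [0.919, 0.381, 1.297, -0, 1.464, -0.215], TCP at [232.662, 498.346, 238.748] pointing down, gripper open.
Joint ranges: [-3.11, 3.11], [-0.89, 2.33], [0.22, 2.48], [-1.42, 4.56], [0.17, 2.85], [-2.88, 2.88]. Speed limits (rad/s): [2.39, 2.39, 3.14, 3.14, 3.14, 3.14].

INTERFACE

Orientations are given as a unit quaternion [w, x, y, z].
In Python, from bench import robot, fingers, solver, grab_frame, camera_params, finish_job, nets, readout gives the robot as it stands. The module is installed in compiled form; this text tells all that it offers. Calls block until the motion is done:
- robot.movep(position, orientation): joint-space move of the TCP to a pose.
- robot.servo_line(position, velocity=150, frame=None): straight line of the TCP; frame=None keeps the orientation; velocity is the mean speed in mm/s.
- robot.move_joints(angles): joint-space move.
- fingers.move_gripper(opening): finger opening in mm; the grip force is fixed at half the most; returns when the fingers have stopped.
- robot.pause(seconds).
- solver.solve_ik(position, orientation): joint angles nearest the present ones, or None.
- grab_frame(name): name is "side" or "top" or "wrist"; returns the picture (420x560x3 uint8, blue, green, red); there is no depth.
- camera_params(name): a dict with "mtx" (3x3 intrinsics, pixels), "k1" (the pictures are not rectified: a ray, as slopes to the right and down, at radius r is drawn at 1 + k1 r^2 times it, then the intrinsics apply), "world_to_cam" (4x4, takes a point from world to camera coordinates). Camera axes: x right, y down, z forward; pixel columns grow to the right and rows downward; lengths in mm; the calibration is good to about 2 mm. A picture is of the moment at which its call begins: read the wrist's pose just before it. camera_params takes no time and is no camera call; for the wrist camera it gives the pose at the moment of the call.
A pose or a line that the arm cannot do raises robot.IKError and nothing moves.
- finish_job(): hands the job in; it is judged then, once.
Trained networks look in the newest picture that a camera, given by its name, has taken for a name from the list of things; names that differ only in an ending like _2 or _b are one class to them, and where a whole thing is asked for, a point or a joint stands for the part that bears it (a point fixed in the world has none). Each returns a list of dicts, best first, with "p" (0 to 1); they miss things now and then, are a little off and sometimes report something else, mostly with a low value. They report only what shows in the picture. A call takes as long as a camera call. They do not tell look-alikes from the thing itself.
- nets.find_in(query, camera): "centre" ([x, y, z] in mm, in the coordinates of the camera as it stood for that picture, good to about 4 mm: the middle of the surface that is visible of it).
Readings, each from a call of its own:
- readout.read_clock(): time.
- readout.read_qpos(): joint angles.
- readout.read_joint_vel(): joint speeds.
- readout.read_tau(): joint torques, N m.
- readout.read_position(): TCP position.
- readout.read_tool_rot(): TCP orientation.
- readout.read_force(): force on the tool from outside, world axes, zero at the start.
- readout.read_ft_torque(): the same for the moment, N m.
- readout.read_width(): finger opening in mm.
- readout.read_grip_force(): force on a finger pad.
Only numpy, scipy, OpenCV 4.12 (cv2) and the standard library are available. Lean on these libraries where they do the work, as an engineer would, in place of code of your own. Each camera call takes 0.05 s, during which the arm holds its last target. There are 200 camera calls.

## Working session

There is one attempt and no reset: what is moved stays moved. The work goes in short steps, each a Python script; the robot and the scene stay as the last script left them, time stands still between calls to the robot, and variables do not carry over. Pictures are saved under pics/ and viewed, at most 10 in all, crops included, and the job is handed in when it is done.

```bash
mkdir -p pics; cat > h.py <<'E'
import numpy as np, cv2
from bench import robot, fingers, solver, grab_frame, camera_params, finish_job, nets, readout
def toworld(p,cam):
    T=np.linalg.inv(camera_params(cam)["world_to_cam"]); return (T@np.r_[p,1])[:3]
def proj(P,cam):
    c=camera_params(cam); P=np.atleast_2d(np.asarray(P,float)); q=(c["world_to_cam"]@np.c_[P,np.ones(len(P))].T).T[:,:3]
    s=q[:,:2]/q[:,2:]; s=s*(1+c["k1"]*(s**2).sum(1,keepdims=True)); return s@np.array(c["mtx"])[:2,:2].T+np.array(c["mtx"])[:2,2]
def ray(px,cam,z):
    c=camera_params(cam); m=np.array(c["mtx"]); d=np.linalg.inv(m)@np.r_[px,1]; d=d[:2]; s=d.copy()
    for _ in range(20): s=d/(1+c["k1"]*(s@s))
    T=np.linalg.inv(c["world_to_cam"]); v=T[:3,:3]@np.r_[s,1]; o=T[:3,3]; return o+v*(z-o[2])/v[2]
E
python3 - <<'E'
from h import *
ims=[]
for c in("top","side"):
    im=grab_frame(c); cv2.imwrite(f"pics/{c}0.png",im)
    for q in("holder","carrier_a","cradle","trough","water_bottle","tube_rack","pipette"):
        for d in nets.find_in(q,c):
            w=toworld(d["centre"],c); print(c,q,round(d["p"],2),w.round(),proj(w,c)[0].round())
    C=np.linalg.inv(camera_params(c)["world_to_cam"]); print(c,C[:3,3].round())
print(readout.read_clock())
E
```

```text
top holder 0.68 [ 528. -205.   75.] [338. 230.]
top carrier_a 0.78 [ 427. -385.  145.] [399. 264.]
top carrier_a 0.77 [ 522. -235.  171.] [353. 228.]
top carrier_a 0.7 [ 543. -162.  171.] [330. 219.]
top carrier_a 0.68 [559. -90. 171.] [306. 212.]
top carrier_a 0.6 [ 504. -308.  166.] [377. 235.]
top carrier_a 0.5 [ 410. -307.  155.] [374. 267.]
top cradle 0.85 [548. 143.   7.] [234. 220.]
top cradle 0.73 [653. 309.   6.] [190. 186.]
top cradle 0.68 [320. 276.  16.] [187. 283.]
top trough 0.78 [664. 328.  47.] [183. 179.]
top trough 0.73 [550. 154.  60.] [229. 215.]
top trough 0.71 [311. 285.  84.] [180. 284.]
top water_bottle 0.98 [578. 469. 125.] [131. 195.]
top tube_rack 0.72 [737. -42.  41.] [292. 168.]
top pipette 0.65 [ 553. -465.   22.] [412. 232.]
top [ 284.   -8. 1371.]
side holder 0.92 [ 521. -286.   78.] [297. 293.]
side holder 0.62 [ 512. -326.  151.] [300. 293.]
side holder 0.38 [551. 142.  63.] [267. 184.]
side carrier_a 0.93 [ 513. -325.  150.] [300. 293.]
side carrier_a 0.91 [ 530. -249.  161.] [298. 263.]
side carrier_a 0.87 [ 549. -181.  163.] [296. 240.]
side carrier_a 0.83 [ 568. -105.  161.] [295. 217.]
side carrier_a 0.71 [ 409. -331.  126.] [258. 311.]
side carrier_a 0.56 [ 437. -407.  128.] [278. 338.]
side cradle 0.85 [545. 136.  22.] [266. 194.]
side cradle 0.71 [654. 312.  13.] [283. 158.]
side cradle 0.67 [311. 259.  31.] [192. 181.]
side trough 0.96 [314. 279.  89.] [190. 165.]
side trough 0.71 [657. 315.  44.] [283. 151.]
side trough 0.61 [547. 144.  64.] [266. 184.]
side water_bottle 0.65 [582. 460. 102.] [254. 119.]
side tube_rack 0.87 [734. -68.  43.] [342. 223.]
side tube_rack 0.24 [ 549. -467.   23.] [331. 368.]
side pipette 0.68 [ 549. -468.   23.] [331. 368.]
side [ 342. -754.  943.]
0.8
```

View pics/top0.png

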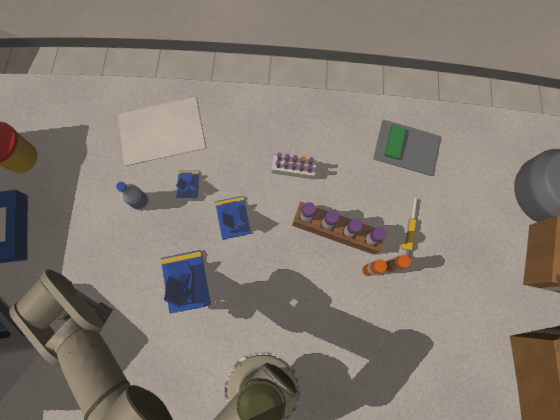

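View pics/side0.png

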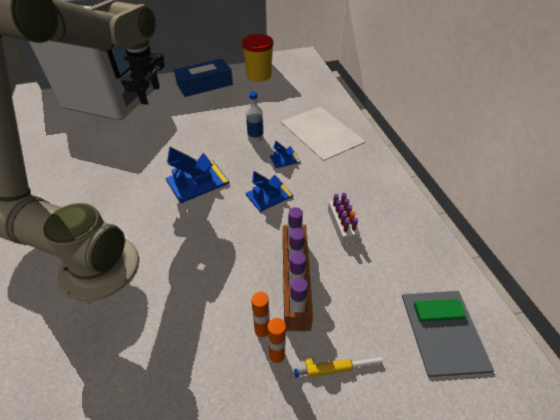

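Carrier candidates in the top picture: purple caps at (308,210), (331,219), (354,228), (377,235) stand in the wooden holder, so they are the ones meant. The orange ones at (380,267) and (403,262) are look-alikes. 

Cradle candidates: small (188,184), medium (234,218), large (186,282). The medium one looks nearest 135 x 100 mm, so I'll measure it and confirm in a crop.

```bash
python3 - <<'E'
from h import *
im=cv2.imread("pics/top0.png")
hsv=cv2.cvtColor(im,cv2.COLOR_BGR2HSV)
m=((hsv[...,0]>105)&(hsv[...,0]<130)&(hsv[...,1]>150))|((hsv[...,0]>18)&(hsv[...,0]<32)&(hsv[...,1]>140))
m=m.astype(np.uint8); m=cv2.morphologyEx(m,cv2.MORPH_CLOSE,np.ones((3,3)))
n,l,s,_=cv2.connectedComponentsWithStats(m)
for i in range(1,n):
    x,y,w,h,a=s[i]
    if a>200 and 150<x<260 and y>150:
        pts=np.argwhere(l==i)[:,::-1]
        W=np.array([ray(p,"top",10.)[:2] for p in pts],np.float32)
        r=cv2.minAreaRect(W); print(x,y,w,h,a,r)
print("down",readout.read_tool_rot(),(np.linalg.inv(camera_params("wrist")["world_to_cam"])).round(2).tolist(), readout.read_position())
cv2.imwrite("pics/crop0.png",cv2.resize(im[160:320,150:270],None,fx=3.7,fy=3.7,interpolation=cv2.INTER_CUBIC))
E
```

```text
216 197 34 42 313 ((555.5548706054688, 148.36119079589844), (129.4187469482422, 95.73358154296875), 16.8804988861084)
161 252 41 37 525 ((355.29034423828125, 295.54595947265625), (113.6396484375, 136.65830993652344), 16.98577880859375)
down [-1.71688905e-05  2.16675281e-01  9.76243731e-01 -1.67214920e-05] [[0.42, 0.86, 0.28, 160.5], [0.91, -0.4, -0.13, 531.79], [0.0, 0.31, -0.95, 385.1], [0.0, 0.0, 0.0, 1.0]] [232.65159958 498.33894068 238.73260449]
```

View pics/crop0.png

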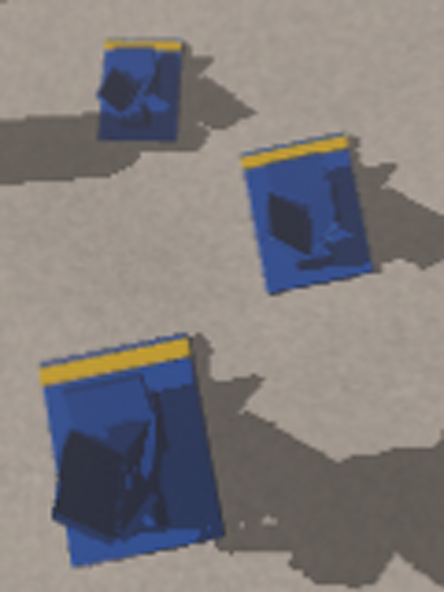

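The medium cradle at (234,218) measures about 129 x 96 mm, which fits 135 x 100. The large one is well bigger and the small one about half. Next come wrist views of this cradle and the holder.

```bash
cat >> h.py <<'E'
from scipy.spatial.transform import Rotation as R
def quat(M): q=R.from_matrix(M).as_quat(); return [q[3],q[0],q[1],q[2]]
def down(a): # tool x heading a, tool z down
    x=np.array([np.cos(a),np.sin(a),0]); z=np.array([0,0,-1.]); return quat(np.c_[x,np.cross(z,x),z])
E
python3 - <<'E'
from h import *
def view(p,a,name,qs):
    robot.movep(p,down(a)); robot.pause(.2)
    np.save(f"pics/{name}.npy",{k:v for k,v in camera_params("wrist").items()},allow_pickle=True)
    cv2.imwrite(f"pics/{name}.png",grab_frame("wrist"))
    for q in qs:
        for d in nets.find_in(q,"wrist"):
            w=toworld(d["centre"],"wrist"); print(name,q,round(d["p"],2),w.round(1),proj(w,"wrist")[0].round())
print(camera_params("wrist")["mtx"],camera_params("wrist")["k1"])
view([500,130,330],0.25,"wc",["trough","cradle"])
view([560,-195,380],np.pi-.25+0.0,"wh",["carrier_a","holder"])
print(readout.read_clock(),readout.read_qpos().round(2) if hasattr(readout.read_qpos(),'round') else readout.read_qpos())
E
```

```text
[[297.01336878   0.         276.27449437]
 [  0.         297.01336878 207.6231748 ]
 [  0.           0.           1.        ]] 0.016990904470231927
wc trough 0.87 [326.3 306.   84.3] [131. 258.]
wc trough 0.71 [648.6 324.9  55.9] [152.  14.]
wc cradle 0.97 [358.1 295.4  13.6] [159. 223.]
wc cradle 0.78 [646.  308.9  23.3] [174.  27.]
wc cradle 0.67 [562.6 146.3  42.3] [276. 123.]
wc cradle 0.27 [586.9 452.9  66.9] [35. 36.]
wh carrier_a 0.92 [ 418.1 -312.4  162.5] [144.  85.]
wh carrier_a 0.82 [ 441.7 -377.5  145. ] [108. 120.]
wh carrier_a 0.78 [563.  -99.2 172.1] [354. 164.]
wh carrier_a 0.73 [ 515.  -302.4  174.1] [179. 167.]
wh carrier_a 0.66 [ 546.6 -168.1  172.2] [295. 165.]
wh carrier_a 0.58 [ 528.  -236.3  170.1] [236. 164.]
wh carrier_a 0.16 [735.7 -28.7  43.4] [392. 237.]
wh holder 0.96 [ 538.1 -202.2   80. ] [268. 155.]
5.9 [-0.53  0.41  0.85 -0.    1.88 -1.86]
```

View pics/wc.png

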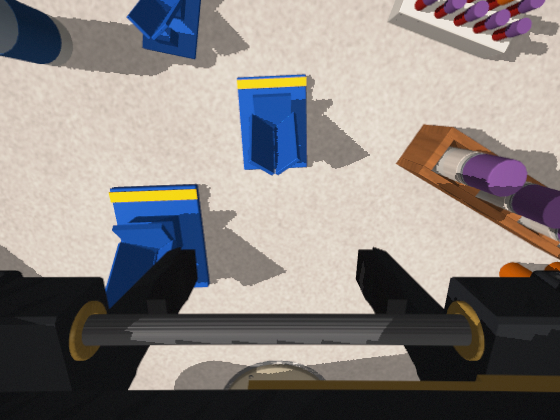

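View pics/wh.png

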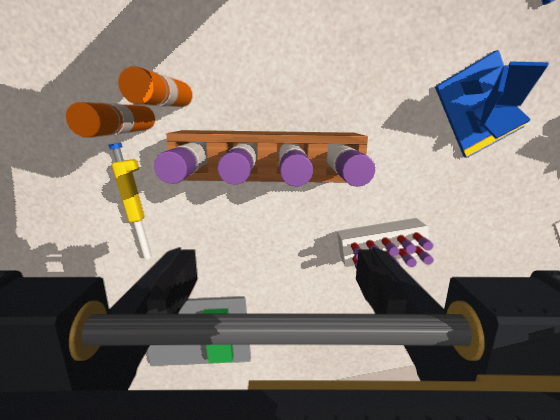

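The wrist views show the meant cradle at (272,123) in wc. Its yellow edge runs (238,78) to (305,75) and its V apex is near (275,174). The four purple caps are at (175,166), (235,167), (296,168) and (357,168) in wh. Now I'll overlay the cradle model and compute the cap positions.

```bash
cat >> h.py <<'E'
_cp=camera_params
def use(f):
    d=np.load(f"pics/{f}.npy",allow_pickle=True).item()
    globals()['camera_params']=lambda c: d if c=="wrist" else _cp(c)
def trough_pts(o,yaw,P): # trough coords -> world ; o=(x,y)
    s,c=np.sin(np.radians(40)),np.cos(np.radians(40))
    M=np.c_[[c,0,s],[0,1,0],[-s,0,c]]; Rz=R.from_euler('z',yaw).as_matrix()
    return (Rz@(M@np.atleast_2d(P).T+np.array([[0],[0],[47]]))).T+np.r_[o,0], Rz@M
E
python3 - <<'E'
import h; from h import *
h.use("wh"); im=cv2.imread("pics/wh.png"); hs=cv2.cvtColor(im,cv2.COLOR_BGR2HSV)
m=((hs[...,0]>130)&(hs[...,0]<160)&(hs[...,1]>60)&(hs[...,2]>120)).astype(np.uint8)
n,l,s,c=cv2.connectedComponentsWithStats(m); pts=[]
for i in range(1,n):
    if s[i,4]>300:
        e=cv2.fitEllipse(max(cv2.findContours((l==i).astype(np.uint8),0,1)[0],key=len)); p=ray(e[0],"wrist",173.); pts.append(p[:2]); print(s[i],np.round(e[0],1),np.round(e[1],1),p.round(1))
pts=np.array(sorted(pts,key=lambda p:p[1])); print(pts.round(1),np.diff(pts,axis=0).round(1))
h.use("wc"); im=cv2.imread("pics/wc.png")
B=np.array([ray(p,"wrist",10.)[:2] for p in [(238,78),(306,75),(307,167),(245,170)]]); print("base",B.round(1),B.mean(0))
u=(B[0]+B[1]-B[2]-B[3])/2; yaw=np.arctan2(u[1],u[0]); print(np.linalg.norm(u),np.linalg.norm((B[0]+B[3]-B[1]-B[2])/2),yaw)
bc=B.mean(0); k=7; x0,y0=225,60; big=cv2.resize(im[60:185,225:325],None,fx=k,fy=k,interpolation=cv2.INTER_CUBIC)[:,:]
o=bc
W,_=trough_pts(o,yaw,[[0,32,0],[-32,0,0],[0,-32,0],[0,-32,85],[-32,0,85],[0,32,85],[0,32,0]])
q=((proj(W,"wrist")-[x0,y0]+.5)*k).astype(int); print(proj(W,"wrist").round(1))
cv2.polylines(big,[q[:-1]],False,(0,255,0),1); cv2.line(big,tuple(q[0]),tuple(q[5]),(0,255,0),1)
big=cv2.resize(big,None,fx=600/875,fy=600/875); cv2.imwrite("pics/wc2.png",big)
E
```

```text
[154 150  41  34 974] [172.4 165.6] [31.2 40.1] [ 511.2 -310.1  173. ]
[218 151  35  34 890] [234.8 167.1] [30.9 35.3] [ 531.3 -238.6  173. ]
[281 152  32  35 816] [296.6 169.7] [30.6 32.5] [ 552.5 -167.7  173. ]
[343 154  32  33 803] [358.7 169.9] [29.8 32.5] [571.3 -95.7 173. ]
[[ 511.2 -310.1]
 [ 531.3 -238.6]
 [ 552.5 -167.7]
 [ 571.3  -95.7]] [[20.1 71.5]
 [21.2 70.9]
 [18.8 72. ]]
base [[607.5 215.6]
 [635.7 121.7]
 [508.4  83. ]
 [479.4 176.8]] [557.74801504 149.28233077]
133.43083824474877 98.07621198245147 0.2942959154325724
[[250.9 126.8]
 [274.7 142.3]
 [296.8 124.8]
 [301.1 172.8]
 [276.2 188.9]
 [249.6 174.9]
 [250.9 126.8]]
```

View pics/wc2.png

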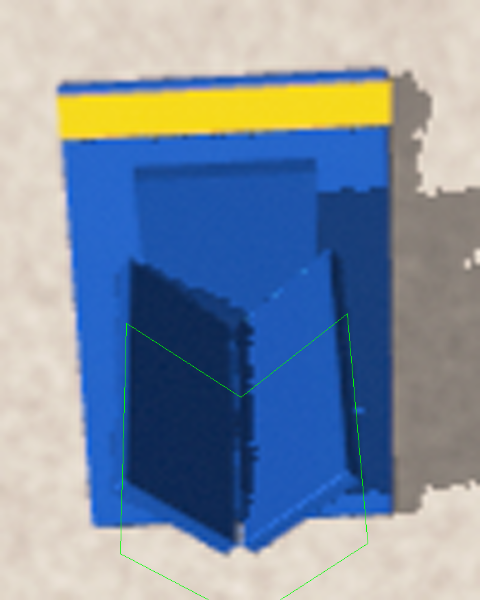

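Confirmed: the base is 133 x 98 mm, so this is the cradle meant. The V sits about 13 px farther along than the drawn model, so I'll fit the trough origin to the V corners.

```bash
python3 - <<'E'
import h; from h import *
from scipy.optimize import least_squares
h.use("wc")
k=600/125
V=np.array([(131,262),(240,318),(332,250),(350,472),(238,543),(126,482)])/k+[224.5,59.5]
P=[[0,32,0],[-32,0,0],[0,-32,0],[0,-32,85],[-32,0,85],[0,32,85]]
f=lambda v: (proj(trough_pts(v[:2],v[2],P)[0],"wrist")-V)
r=least_squares(lambda v:f(v).ravel(),[600,160,.29]); print(r.x,f(r.x).round(1).tolist())
f2=lambda v:f([v[0],v[1],.294]); r=least_squares(lambda v:f2(v).ravel(),[600,160]); print(r.x,f2(r.x).round(1).tolist())
o=r.x; yaw=.294; Rc=R.from_euler('z',-yaw).as_matrix()[:2,:2]; print("origin rel base centre",Rc@(o-[557.75,149.28]))
# IK check of the placing
W,M=trough_pts(o,yaw,[[0,0,116],[80,0,136],[0,0,126]])
for s in(1,-1):
    T=np.c_[ -s*M[:,0],s*-1*-M[:,1],-M[:,2]]; print(np.linalg.det(T))
    for w in W:
        j=solver.solve_ik(list(w),quat(T)); print(s,w.round(1),None if j is None else np.round(j,2))
E
```

```text
[5.76083517e+02 1.55463920e+02 2.90786582e-01] [[-2.3, -1.9], [-0.9, 3.1], [2.4, -1.3], [2.8, -0.6], [0.8, 2.0], [-2.9, -0.6]]
[576.04782413 155.58241733] [[-2.4, -1.8], [-0.9, 3.1], [2.3, -1.4], [2.8, -0.7], [0.9, 2.0], [-2.8, -0.6]]
origin rel base centre [19.33904127  0.72959916]
0.9999999999999999
1 [504.7 134.  135.9] [-0.09  0.3   2.03  1.02  0.28 -2.87]
1 [551.  148.  202.6] [-0.04  0.25  1.81  0.5   0.46 -2.28]
1 [498.5 132.1 143.5] [-0.09  0.27  2.04  0.97  0.3  -2.82]
0.9999999999999999
-1 [504.7 134.  135.9] [-0.09  0.3   2.03  1.02  0.28  0.27]
-1 [551.  148.  202.6] [-0.04  0.25  1.81  0.5   0.46  0.86]
-1 [498.5 132.1 143.5] [-0.09  0.27  2.04  0.97  0.3   0.32]
```

```bash
cat >> h.py <<'E'
CAPS=np.array([[511.2,-310.1],[531.3,-238.6],[552.5,-167.7],[571.3,-95.7]])
HD=1.297
F=lambda n=5: np.mean([readout.read_force() for _ in range(n)],0)
def weigh(i,z=124.,lift=35):
    x,y=CAPS[i]
    if readout.read_position()[2]<205: 
        p=readout.read_position(); robot.servo_line([p[0],p[1],210],250)
    robot.movep([x,y,210],down(HD)); fingers.move_gripper(62)
    robot.servo_line([x,y,z],150); robot.pause(.2); f0=F()
    fingers.move_gripper(0); robot.pause(.1); f1=F(); w=readout.read_width()
    robot.servo_line([x,y,z+lift],80); robot.pause(.4); f2=F()
    print(i,"empty",f0.round(2),"grip",f1.round(2),"lift",f2.round(2),"dF",(f2-f0).round(2),"w",w,"t",readout.read_clock())
    return f0[2]-f2[2]
def putback(i,z=124.):
    x,y=CAPS[i]; robot.servo_line([x,y,z+4],80); robot.servo_line([x,y,z],30); robot.pause(.1); f=F(2); fingers.move_gripper(62); robot.servo_line([x,y,210],200)
    print("putback",f.round(2),readout.read_clock())
E
python3 - <<'E'
from h import *
w=weigh(1); print(w)
if w<2: putback(1)
E
```

```text
1 empty [ 0.14  0.9  -0.17] grip [ 1.49 -0.27  0.96] lift [ 0.08  0.56 -1.15] dF [-0.06 -0.34 -0.98] w 39.3407009886278 t 10.2917
0.9781040765247723
putback [-0.11 -0.68 -0.98] 12.3083
```

```bash
python3 - <<'E'
from h import *
for i in (2,3,0):
    w=weigh(i)
    if w>2: print("LOADED",i); break
    putback(i)
E
```

```text
2 empty [ 0.02 -0.09 -0.36] grip [-0.11 -0.14  0.16] lift [ 0.82 -0.1  -4.25] dF [ 0.79 -0.01 -3.89] w 39.06948521452595 t 15.4083
LOADED 2
```

```bash
cat >> h.py <<'E'
from scipy.optimize import least_squares
O=np.array([576.05,155.58]); YAW=.293
def tp(p): # trough foot coords -> TCP world (foot at p)
    W,M=trough_pts(O,YAW,np.array(p,float)+[0,0,116]); return list(W[0]),M
_,M=tp([0,0,0]); QT=quat(np.c_[M[:,0],-M[:,1],-M[:,2]])
E
python3 - <<'E'
from h import *
x,y=CAPS[2]
robot.servo_line([x,y,325],180)
robot.movep(tp([100,0,70])[0],QT); robot.servo_line(tp([60,0,12])[0],100)
robot.pause(.3); f0=F(8); print("free",f0.round(2),(M.T@f0).round(2),readout.read_width(),readout.read_clock())
np.save("pics/wp.npy",dict(_cp("wrist")),allow_pickle=True)
cv2.imwrite("pics/side1.png",cv2.resize(grab_frame("side")[110:260,180:360],None,fx=4,fy=4)); 
robot.servo_line(tp([10,0,12])[0],60)
xx=10
while xx>-8:
    robot.pause(.1); d=M.T@(F(3)-f0); print(xx,d.round(1))
    if d[0]>3: break
    xx-=2; robot.servo_line(tp([xx,0,12])[0],30)
print(readout.read_position(),readout.read_clock())
E
```

```text
free [ 1.26  0.24 -3.05] [-0.99 -0.13 -3.15] 39.23390289696359 18.85Traceback (most recent call last):
  File "<stdin>", line 6, in <module>
NameError: name '_cp' is not defined
```

```bash
python3 - <<'E'
from h import *
cv2.imwrite("pics/side1.png",cv2.resize(grab_frame("side")[110:250,180:360],None,fx=4,fy=4)); 
f0=F(5)
robot.servo_line(tp([10,0,12])[0],60)
xx=10
while xx>-8:
    robot.pause(.1); d=M.T@(F(3)-f0); print(xx,d.round(1))
    if d[0]>3: break
    xx-=2; robot.servo_line(tp([xx,0,12])[0],30)
print(readout.read_position(),readout.read_clock())
E
```

```text
10 [ 0.8 -0.6 -1.5]
8 [ 0.4  0.  -0.1]
6 [0.6 0.5 0. ]
4 [-0.2  0.8 -0.8]
2 [ 0.7  0.3 -0.2]
0 [ 4.4  1.6 -1.2]
[497.66717654 131.9153861  145.47378498] 21.7333
```

View pics/side1.png

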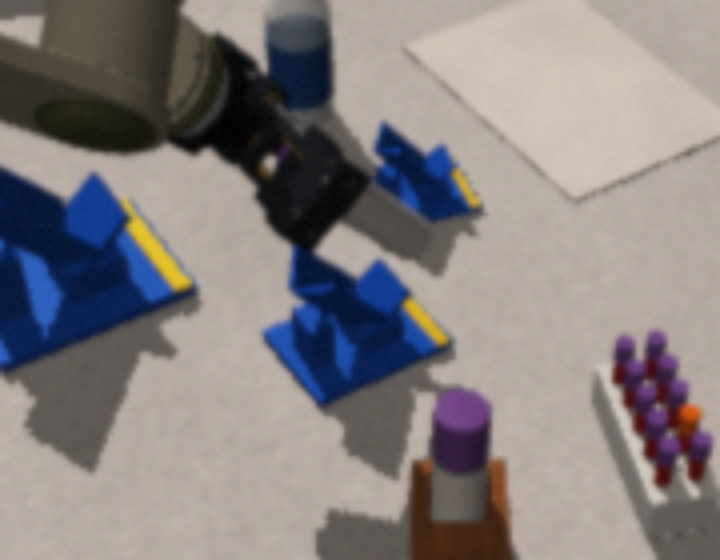

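The grey strip from (330,190) to (440,260) is the carrier, in shadow and held along the trough direction. It touched the V at x≈0 as the model predicts, so I'll slide it down to the foot plate.

```bash
python3 - <<'E'
from h import *
f0=F(5); z=12
robot.servo_line(tp([.5,0,4])[0],40); z=4
while z>-10:
    robot.pause(.1); d=M.T@(F(4)-f0); print(z,d.round(1))
    if d[2]>6: break
    z-=1; robot.servo_line(tp([.5,0,z])[0],30)
print(readout.read_width(),readout.read_clock())
E
```

```text
4 [-1.3  1.4 -1.6]
3 [-1.   2.3  0.7]
2 [-0.1  2.2  2. ]
1 [-1.1  1.9  0.6]
0 [-1.   2.8  8.4]
39.43647188285267 23.5833
```

Foot plate reached at z≈0, with an 8 N step. Next: release, back off along the tube, and look.

```bash
python3 - <<'E'
from h import *
fingers.move_gripper(66); robot.pause(.2); print(readout.read_force(), readout.read_width())
robot.servo_line(tp([.5,0,110])[0],120)
p=readout.read_position(); robot.servo_line([p[0]-30,p[1],330],200)
robot.movep([430,120,380],down(0.25)); robot.pause(.3)
im=grab_frame("wrist"); c=[d for d in nets.find_in("carrier_a","wrist")]
for d in c: print(round(d["p"],2),toworld(d["centre"],"wrist").round(1))
W,_=trough_pts(O,YAW,[[20,0,0],[0,20,0],[0,-20,0],[0,20,165],[0,-20,165],[20,0,165],[0,0,165]]); q=proj(W,"wrist"); print(q.round(1))
o=im.copy()
for a in q: cv2.circle(o,tuple(np.round(a).astype(int)),1,(0,255,0),-1)
x0,y0=np.clip(q.mean(0).astype(int)-[70,60],0,[420,300]); A=cv2.resize(o[y0:y0+120,x0:x0+140],None,fx=4,fy=4,interpolation=cv2.INTER_CUBIC)
s=grab_frame("side"); B=cv2.resize(s[140:340,220:360],None,fx=2.4,fy=2.4,interpolation=cv2.INTER_CUBIC)
h=max(A.shape[0],B.shape[0]); pad=lambda I:cv2.copyMakeBorder(I,0,h-I.shape[0],0,0,0)
out=np.hstack([pad(A),pad(B)]); f=min(800/out.shape[1],600/out.shape[0],1); cv2.imwrite("pics/end.png",cv2.resize(out,None,fx=f,fy=f)); print(readout.read_clock())
E
```

```text
[-0.9085997   0.33022047  1.03969862] 65.70192197505432
0.93 [ 526.6 -222.7  108.6]
0.83 [ 444.6 -372.2   26.2]
0.65 [569.9 -81.  160.9]
0.64 [514.5 139.3 144.2]
[[277.2  46.6]
 [263.9  61. ]
 [291.3  59.7]
 [264.6 144.1]
 [298.9 142.6]
 [281.4 130.4]
 [281.7 143.3]]
27.4333
```

View pics/end.png

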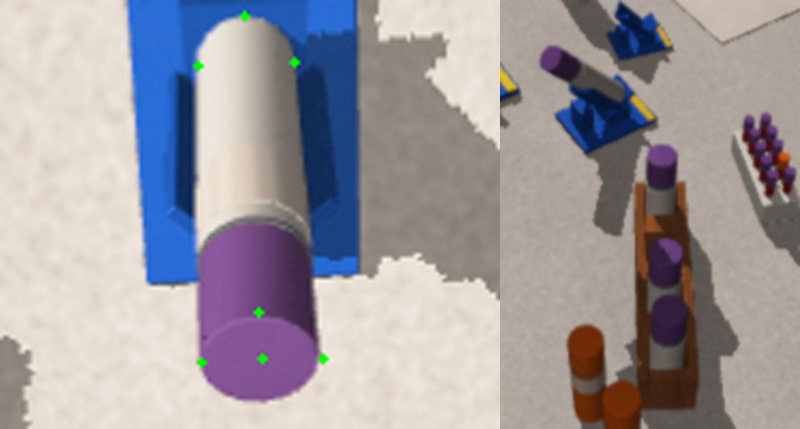

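The carrier lies in the V, cap up, and the foot and cap land on the predicted points to about 2 mm. The three empties stand in the holder. I'll check numerically that the re-seated one is fully down (its cap should be where it was at the start), then hand in.

```bash
python3 - <<'E'
from h import *
a=cv2.imread("pics/side0.png"); s=grab_frame("side"); ok=True
for n,(u,v) in {"c0":(299,290),"c1":(297,263),"c3":(295,217)}.items():
    T=a[v-12:v+12,u-11:u+11]; S=s[v-22:v+22,u-21:u+21]
    k=6; T=cv2.resize(T,None,fx=k,fy=k,interpolation=cv2.INTER_CUBIC); S=cv2.resize(S,None,fx=k,fy=k,interpolation=cv2.INTER_CUBIC)
    r=cv2.matchTemplate(S,T,cv2.TM_CCOEFF_NORMED); _,m,_,l=cv2.minMaxLoc(r); d=np.array(l)/k-10; print(n,m,d); ok&=bool(np.abs(d).max()<1.2)
print("px per mm height",proj([[531,-238,183]],"side")-proj([[531,-238,173]],"side"))
if ok: print(finish_job(), readout.read_clock())
E
```

```text
c0 0.5293662548065186 [-0.83333333 -0.66666667]
c1 0.6352226734161377 [-0.16666667 -0.33333333]
c3 0.9849126935005188 [0.         0.16666667]
px per mm height [[ 0.13910627 -2.38468204]]
the job is handed in; nothing more can be done
the job is handed in; nothing more can be done
```

The job is handed in: the loaded carrier (about 3.9 N when lifted, against about 1.0 N for the one empty I also lifted) lies cap up in the medium blue cradle with its foot on the foot plate, the other three stand in their wells, and I saw no contact with the bottle, rack or pipette (not re-checked at the end), with the clock at 27.4 s at the last reading.

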